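# Press the specimen block home and step the stage to its marks

### The arm

A 6-joint arm with a two-finger parallel gripper is mounted at the origin on the work surface. World frame = base frame: x ahead of the robot, y to its left, z up, the work surface at z = 0. Lengths are in m, angles in rad, forces in N, time in s.
With the tool pointing down it reaches from about 0.35 to 0.8 m from the base axis. Payload 7.3 kg.
Tool frame: the origin (TCP) lies between the finger pads; the fingertips stand 25 mm ahead of it and the grasp point (between the pads) lies 6 mm ahead of it (r.tip_extent is the distance from the TCP to the fingertips, in m); z points along the fingers, y is the line along which they close (so a half turn about z gives the same grasp; the last joint's range is limited). The gripper opens to 85 mm and grips with 20 to 120 N. Pads are 22 mm wide; open, the fingers measure 114 mm over their backs; the gripper's body (76 mm by 85 mm) begins 54 mm behind the grasp point. The pads swing forward as they close: fully open they stand 13 mm farther back than shut.
Start: joints at [1.104, 0.342, 1.524, -0, 1.275, -0.146], TCP at [0.166, 0.498, 0.256] pointing down, gripper open.
Joint ranges: [-2.53, 2.53], [-0.77, 2.02], [0.04, 2.7], [-1, 4.14], [0.28, 2.66], [-3.11, 3.11]. Speed limits (rad/s): [2.57, 2.57, 3.14, 3.14, 3.14, 3.14].

### API

Orientations are given as a unit quaternion [x, y, z, w].
In Python, from workcell import r, command_gripper, optics gives the robot as it stands. The module is installed in compiled form; this text tells all that it offers. Calls block until the motion is done:
- r.reach(position, orientation): joint-space move of the TCP to a pose.
- r.move_straight(position, orientation=None, speed=0.15, max_force=None): straight line of the TCP; orientation=None keeps the orientation; speed is the mean speed in m/s. With max_force (N) it stops when the force on the tool has changed by that much, and returns True; else False.
- r.movej(angles): joint-space move.
- command_gripper(opening, force=None): finger opening in m; force is the grip in N (None keeps the last); returns when the fingers have stopped.
- r.hold(seconds).
- r.solve_ik(position, orientation): joint angles nearest the present ones, or None.
- r.read_state(): the state.
- optics.get_image(name): name is "side" or "top" or "wrist"; returns (picture, depth): 400x640x3 uint8, red, green, blue; 400x640 float32, m along the optical axis (not along the pixel's ray), 0 where there is no reading.
- optics.camera_model(name): a dict with "K" (3x3 intrinsics, pixels), "k1" (the pictures are not rectified: a ray, as slopes to the right and down, at radius r is drawn at 1 + k1 r^2 times it, then the intrinsics apply), "R" (3x3) and "t" (3): a world point X has camera coordinates R X + t; the wrist camera has in their place "tool_from_camera" (4x4, takes a point from camera to tool coordinates, whose origin is the TCP and whose axes are the flange's). Camera axes: x right, y down, z forward; pixel columns grow to the right and rows downward; lengths in m; the calibration is good to about 2 mm. A picture is of the moment at which its call begins: read the wrist's pose just before it. camera_model takes no time and is no camera call.
A pose or a line that the arm cannot do raises r.PlanningError and nothing moves.
- r.finish_job(): hands the job in; it is judged then, once.
The state is a dict: "time_s": time; "joint_positions": joint angles; "dq": joint speeds; "tau": joint torques, N m; "eef_pos": TCP position; "eef_rot": TCP orientation; "contact_force": force on the tool from outside, world axes, zero at the start; "torque": the same for the moment, N m; "grip_width": finger opening in m; "grip_force": force on a finger pad.
Only numpy, scipy, OpenCV 4.12 (cv2) and the standard library are available. Lean on these libraries where they do the work, as an engineer would, in place of code of your own. Each camera call takes 0.05 s, during which the arm holds its last target. There are 200 camera calls.

### The job

The white specimen block stands proud of its recess in the black sliding stage: first press it down until it is flush. Then slide the stage so that the centre of the round mark stands right under the pointer's tip, let it stand there for a second, and then slide it on so that the centre of the square mark stands right under the tip, and leave it there. Do not touch the pointer or its stand, and leave the bottle, the jar and the slide box where they are.

Things in the scene. Friction and masses are not known exactly. Their poses are not given: they have to be found in the camera images.
- base: fixed grey-painted base plate of the x-y stage, 330 (x) x 150 (y) x 12 mm, with two steel rails, lying on the bench. Origin: centre of its underside, on the bench; its x axis points away from the robot (within about 15 degrees), y to the robot's left. It varies in place and yaw and cannot move. The saddle slides along its x, the carrier slides along its y on the saddle.
- saddle (a joint): position (m) of the saddle, and with it the carrier, along base x: 0 to 0.130, 0 nearest the robot, grows away from it. Needs a push of about 3 N, stays where it is left.
- carrier (a joint): position (m) of the carrier along base y across the saddle: -0.050 to 0.050, grows with +y. Needs a push of about 3 N, stays where it is left. The carrier is a black plate 200 (x) x 120 (y) mm whose top lies 60 mm above the bench; the recess with the white block is in its far part, the aluminium finger cup on its near part. Its sides turn with the base.
- block (a joint): how far the block has been pressed (m): 0 = 9 mm proud of the carrier's top, 0.009 = flush and on the recess floor. Friction holds it: pressing takes about 6 N, it moves straight down wherever it is pressed and stays where it is left.
- block_top (a point): centre of the top face of the white specimen block, 90 (x) x 70 (y) x 17 mm, sides along base x and y; the block can only move down into its recess (1 mm gap all round). The top is 60 mm above the bench when flush, up to 69 mm when proud. Axes as the base.
- ring (a point): centre of the round mark, a dark engraved ring 26 mm across with a centre dot, on the block's top, at (+24, +17) mm in base x, y from block_top: at the end away from the robot, left. It moves with the stage.
- square (a point): centre of the square mark, a dark engraved square outline 26 mm wide with a centre dot, on the block's top, at (-22, -17) mm in base x, y from block_top: at the end near the robot, right.
- cross (a point): centre of the cross mark, two crossed dark bars 26 mm long, at (-22, +17) mm from block_top: near end, left. Not used in this job.
- cup (a point): middle of the mouth of the aluminium finger cup on the carrier: an open square cup 46 x 46 mm inside, 62 x 62 mm outside, sides along base x and y, rim 72 mm and inner floor 43 mm above the bench. Fingertips (closed) put into it and pressed against an inside wall push the stage in that direction. It lies 105 mm nearer the robot than block_top along base x.
- tip (a point): the tip of the fixed pointer, 66 mm above the bench (6 mm above the flush block). It does not move; its place relative to the base varies by up to 12 mm in x and 20 mm in y.
- pointer: fixed stand with the pointer, a steel rod 4 mm thick at its tip and 12 mm further up, rising at 40 degrees from the tip away from the robot (along base x) to a clamp on a column 205 mm high, 155 mm beyond the tip. Origin: on the bench straight under the tip. Must not be touched.
- bottle: amber bottle, 64 mm diameter, 150 mm high, standing left of the stage; origin at the centre of its foot. Bystander.
- slidebox: closed blue slide box 100 x 85 x 35 mm, lying right of the stage; origin at the centre of its underside. Bystander.
- jar: open glass jar, 70 mm across the rim, 80 mm high, standing left of the stage; origin at the centre of its foot. Bystander.
There are look-alikes about, which are no part of the job. Leave any purple look-alike of the pointer alone.

How it is judged:
By the outcome, as a careful person would: the job done as asked, in the order asked, and still so for the second after the job is handed in, with the robot touching nothing.
It also fails if it takes over 70 s, if anything falls off the work surface, if the arm or the gripper's body presses on something with over 40 N, if the wrist force passes 120 N, or if a joint passes its speed limit or range.

## Working session

There is one attempt and no reset: what is moved stays moved. The work goes in short steps, each a Python script; the robot and the scene stay as the last script left them, time stands still between calls to the robot, and variables do not carry over. Pictures are saved under pics/ and viewed, at most 10 in all, crops included, and the job is handed in when it is done.

```bash
mkdir -p pics
cat > h.py <<'E'
import numpy as np, cv2
from workcell import r, command_gripper, optics
def ray(cam,uv):
    m=optics.camera_model(cam); K=np.array(m['K']); 
    d=cv2.undistortPoints(np.array(uv,float).reshape(-1,1,2),K,np.array([m['k1'],0,0,0.])).reshape(-1,2)
    R=np.array(m['R']);t=np.array(m['t'])
    return -R.T@t, np.c_[d,np.ones(len(d))]@R
def on_plane(cam,uv,z):
    o,d=ray(cam,uv); return o+d*((z-o[2])/d[:,2])[:,None]
def proj(cam,P):
    m=optics.camera_model(cam); K=np.array(m['K'])
    return cv2.projectPoints(np.array(P,float).reshape(-1,1,3),cv2.Rodrigues(np.array(m['R']))[0],np.array(m['t'],float),K,np.array([m['k1'],0,0,0.]))[0].reshape(-1,2)
E
python3 - <<'E'
from h import *
for n in('top','side'):
    p,d=optics.get_image(n); cv2.imwrite(f'pics/{n}0.png',p[...,::-1]); np.save(f'{n}0.npy',d)
    m=optics.camera_model(n); print(n,m['K'],m['k1'],-np.array(m['R']).T@m['t'],np.array(m['R']).round(2))
print(r.read_state()['eef_rot'],r.tip_extent,r.read_state()['time_s'])
E
```

```text
top [[362.62242417   0.         320.68752585]
 [  0.         362.62242417 198.49148528]
 [  0.           0.           1.        ]] -0.06712426559350194 [0.37223427 0.04155187 1.12815812] [[ 0.01 -1.    0.03]
 [-1.   -0.01 -0.1 ]
 [ 0.1  -0.03 -0.99]]
side [[510.52568759   0.         311.04754895]
 [  0.         510.52568759 203.86818091]
 [  0.           0.           1.        ]] -0.11342627071849186 [ 0.02375277 -0.90340337  0.74668789] [[ 0.9  -0.43  0.02]
 [-0.23 -0.51 -0.83]
 [ 0.36  0.75 -0.56]]
[ 1.59716064e-01  9.87162768e-01 -6.37213428e-04 -2.05013372e-04] 0.025 0.1
```

View pics/top0.png

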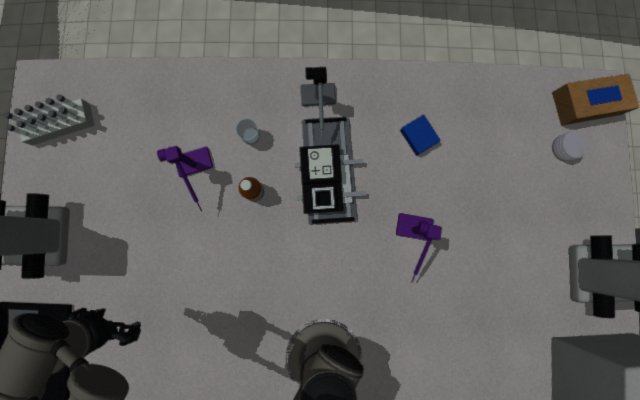

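View pics/side0.png

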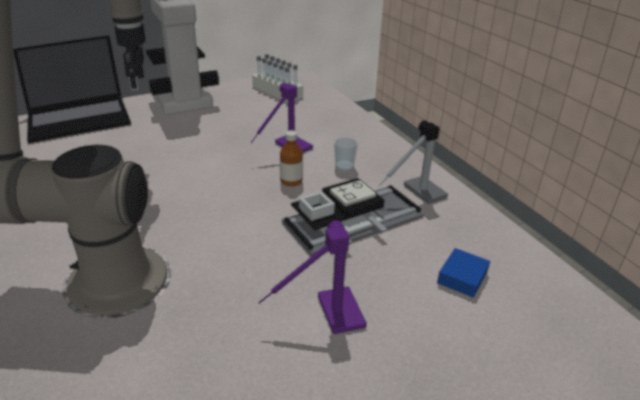

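The real pointer is the grey steel one, top view (318,75)→(322,135). The purple ones at (190,170) and (420,235) are decoys. The stage has its cup at (323,198) and the white block at (320,163). Next I'll localise these roughly and take wrist pictures.

Run:
```python
from h import *
a=on_plane('top',[[323,198]],.072)[0]; b=on_plane('top',[[320,163]],.069)[0]; t=on_plane('top',[[322,133]],.066)[0]
print('cup',a,'block',b,'tip?',t, np.degrees(np.arctan2(*(b-a)[1::-1])))
T=np.array(optics.camera_model('wrist')['tool_from_camera']); print(T.round(3), optics.camera_model('wrist')['K'])
im=cv2.imread('pics/top0.png')[50:230,270:390]; cv2.imwrite('pics/crop0.png',cv2.resize(im,None,fx=3.3,fy=3.3,interpolation=cv2.INTER_CUBIC))
```

```text
cup [0.47890953 0.00524052 0.072     ] block [0.58351248 0.01451562 0.069     ] tip? [0.67584665 0.00892284 0.066     ] 5.0671393621511145
[[ 0.001 -0.951 -0.308  0.079]
 [ 1.     0.     0.001  0.   ]
 [-0.001 -0.308  0.951 -0.117]
 [ 0.     0.     0.     1.   ]] [[294.28230455   0.         318.33790898]
 [  0.         294.28230455 200.77442374]
 [  0.           0.           1.        ]]
```

View pics/crop0.png

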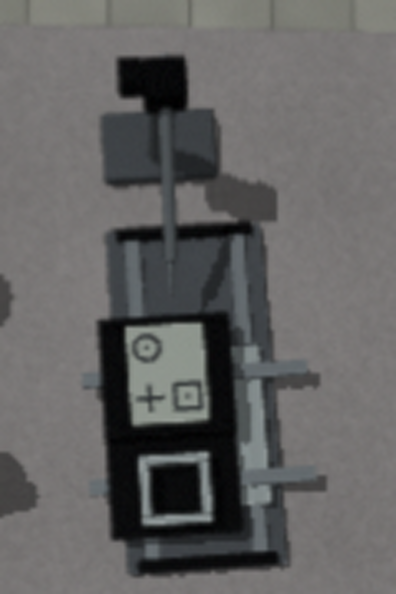

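The enlarged crop confirms that the grey steel rod, tip near crop (172,300) = top (322,141), points down at the stage. It is the pointer meant. Next, a wrist look from the robot's side.

```bash
cat >> h.py <<'E'
from scipy.spatial.transform import Rotation as Rn
def quat(psi): a=(psi+np.pi)/2; return [np.cos(a),np.sin(a),0,0]
def shot(name):
    s=r.read_state(); p,d=optics.get_image('wrist'); cv2.imwrite(f'pics/{name}.png',p[...,::-1])
    np.savez(f'{name}.npz',p=s['eef_pos'],q=s['eef_rot'],d=d); return p
def wplane(name,uv,z):
    f=np.load(f'{name}.npz'); m=optics.camera_model('wrist'); T=np.array(m['tool_from_camera']); R=Rn.from_quat(f['q']).as_matrix()
    d=cv2.undistortPoints(np.array(uv,float).reshape(-1,1,2),np.array(m['K']),np.array([m['k1'],0,0,0.])).reshape(-1,2)
    d=np.c_[d,np.ones(len(d))]@(R@T[:3,:3]).T; o=f['p']+R@T[:3,3]
    return o+d*((z-o[2])/d[:,2])[:,None]
E
python3 - <<'E'
from h import *
r.reach([.655,.015,.26],quat(np.radians(5)))
shot('w1'); print(r.read_state()['time_s'],r.read_state()['eef_pos'],on_plane('top',[[322,141]],.066))
E
```

```text
2.5917 [0.65486191 0.01605184 0.26013946] [[0.6512065  0.00880562 0.066     ]]
```

View pics/w1.png

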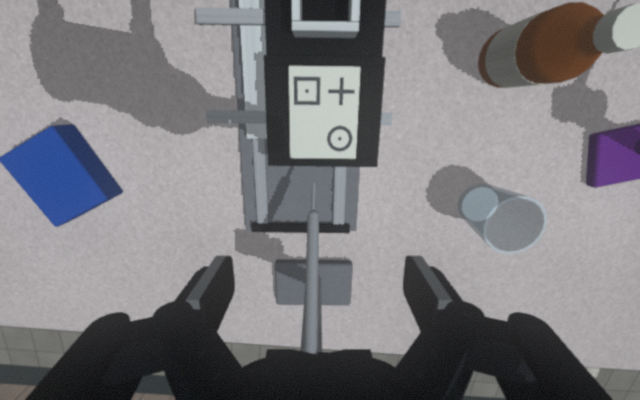

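The wrist picture shows the block at (324,112), with the square mark at (307,91), the ring at (340,138) and the rod tip near (315,183). Now I'll measure.

```bash
cat >> h.py <<'E'
def block(name,z,box=(200,40,440,240)):
    """white block: centre (world), yaw, and mark dots from contours"""
    im=cv2.imread(f'pics/{name}.png'); g=cv2.cvtColor(im,cv2.COLOR_BGR2GRAY); hsv=cv2.cvtColor(im,cv2.COLOR_BGR2HSV)
    x0,y0,x1,y1=box; m=np.zeros_like(g); m[y0:y1,x0:x1]=((g>185))[y0:y1,x0:x1]*255
    cs=cv2.findContours(m,cv2.RETR_EXTERNAL,cv2.CHAIN_APPROX_NONE)[0]; c=max(cs,key=cv2.contourArea)
    W=wplane(name,c.reshape(-1,2),z); (cx,cy),wh,a=cv2.minAreaRect((W[:,:2]*1000).astype(np.float32))
    a=(a+45)%90-45
    blk=np.zeros_like(g); cv2.fillPoly(blk,[c],255); blk=cv2.erode(blk,np.ones((5,5)))
    dark=((g<150)&(blk>0)).astype(np.uint8); n,_,st,ce=cv2.connectedComponentsWithStats(dark,connectivity=8)
    out=[(ce[i].round(1),st[i,2:].tolist(),(wplane(name,[ce[i]],z)[0][:2]*1000).round(1)) for i in range(1,n)]
    return np.array([cx,cy]),wh,a,out
E
python3 - <<'E'
from h import *
c,wh,a,o=block('w1',.069,(270,55,380,170)); print(c,wh,a); [print(*x) for x in o]
im=cv2.imread('pics/w1.png'); print(wplane('w1',[[315,183]],.066)*1000)
cv2.imwrite('pics/c1.png',cv2.resize(im[120:220,270:370],None,fx=6,fy=6,interpolation=cv2.INTER_CUBIC))
E
```

```text
[583.99871826  15.20362473] (87.21673583984375, 67.26009368896484) 4.312415599822998
[306.3  90.7] [26, 28, 351] [563.7  -3.5]
[340.8  91.1] [26, 27, 180] [561.   30.3]
[306.4  90.7] [4, 4, 10] [563.7  -3.4]
[339.1 138. ] [25, 25, 238] [606.3  33.6]
[339.1 138.1] [3, 3, 8] [606.4  33.7]
[[656.90272147  13.04842581  66.        ]]
```

View pics/c1.png

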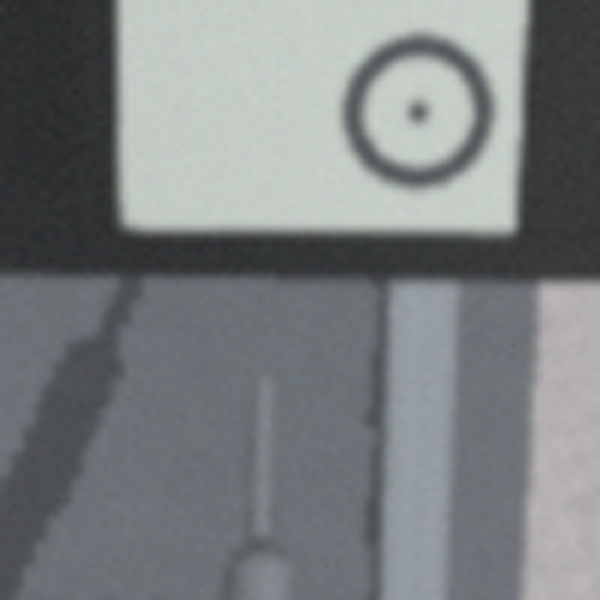

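```bash
cat >> h.py <<'E'
PSI=np.radians(4.45); Q=quat(PSI); ex=np.array([np.cos(PSI),np.sin(PSI)]); ey=np.array([-ex[1],ex[0]])
E
python3 - <<'E'
from h import *
print('tip',wplane('w1',[[314.2,182.2]],.066)*1000)
b=np.array([.584,.0152])-.008*ex
command_gripper(0.0,40)
r.move_straight([*b,.15],Q,speed=.15)
r.move_straight([*b,.105],speed=.1)
print(r.move_straight([*b,.078],speed=.02,max_force=25))
s=r.read_state(); print(s['eef_pos'],s['contact_force'],s['time_s'],s['grip_width'])
r.hold(.3); s=r.read_state(); print(s['eef_pos'],s['contact_force'])
r.move_straight([*b,.12],speed=.1)
r.move_straight([*(b+.045*ex),.23],speed=.15)
command_gripper(.085); shot('w2'); s=r.read_state(); print(s['eef_pos'],s['time_s'])
c,wh,a,o=block('w2',.060,(200,20,440,250)); print(c,wh,a); [print(*x) for x in o]
E
```

```text
tip [[656.08451391  12.10341854  66.        ]]
True
[0.57702611 0.01465036 0.08495534] [0.22492503 1.8163841  5.48208421] 6.0167 -3.607889788493669e-05
[0.57701257 0.01466083 0.08497399] [0.53268184 0.7080435  4.73754751]
[0.62088469 0.01807918 0.23000981] 8.6
[578.83685303  97.55964661] (214.08319091796875, 88.9209213256836) 6.824970245361328
```

View pics/w2.png

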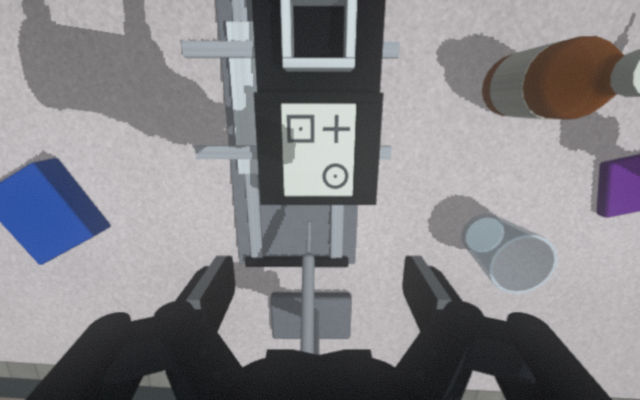

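Block is flush (fingertips stopped at z = 59.96 mm). The square is now at (300,128), the ring at (335,176) and the tip near (309,223). Next is a first, short push towards the ring position, to find where the fingers meet the cup walls.

```bash
cat >> h.py <<'E'
def P(xy,z): return [xy[0],xy[1],z]
E
python3 - <<'E'
from h import *
c,wh,a,o=block('w2',.060,(255,95,385,206)); print(c,wh,a); [print(*x) for x in o]
d=np.load('w2.npz')['d']; print('depth block/carrier', np.median(d[145:160,310:322]), np.median(d[145:160,362:374]), np.median(d[145:160,262:272]))
tip=np.array([.6561,.0121]); ring=np.array([.6063,.0336])   # w1 estimates
D=np.array([(tip-ring)@ex,(tip-ring)@ey]); print('D',D)
cup=np.array([.584,.0152])-.105*ex; print(cup)
command_gripper(0.)
r.move_straight(P(cup,.14),Q,speed=.2)
print(r.move_straight(P(cup,.076),speed=.08,max_force=15), r.read_state()['eef_pos'])
px=cup+ex*(.012+D[0]-.008)
print(r.move_straight(P(px,.076),speed=.05,max_force=30)); s=r.read_state(); print('xend',s['eef_pos'],s['contact_force'])
m=px-.010*ex; r.move_straight(P(m,.076),speed=.08)
py=m+ey*(D[1]-.0085+.006)
print(r.move_straight(P(py,.076),speed=.05,max_force=30)); s=r.read_state(); print('yend',s['eef_pos'],s['contact_force'])
r.move_straight(P(py+.006*ey,.076),speed=.05)
r.move_straight(P(py+.006*ey,.14),speed=.15)
r.move_straight(P(tip+.04*ex,.23),Q,speed=.2)
shot('w3'); print(r.read_state()['eef_pos'],r.read_state()['time_s'])
E
```

```text
[584.56561279  15.47943497] (87.29617309570312, 68.6778564453125) 4.297405242919922
[335.9 128.4] [27, 28, 177] [561.9  30.6]
[334.9 175.6] [25, 25, 214] [607.6  34. ]
[334.8 175.8] [3, 3, 6] [607.8  34. ]
depth block/carrier 0.2869106 0.28702778 0.28697467
D [ 0.04798171 -0.02529912]
[0.47931653 0.00705315]
False [0.47967596 0.00700987 0.0763584 ]
False
xend [0.53147347 0.01111589 0.07600807] [-0.59850879 -0.16471364 -0.54812848]
False
yend [ 0.5232499  -0.01785884  0.07593594] [ 0.21600546 -0.8585829  -0.38911517]
[0.69520448 0.0151121  0.22909942] 15.5083
```

View pics/w3.png

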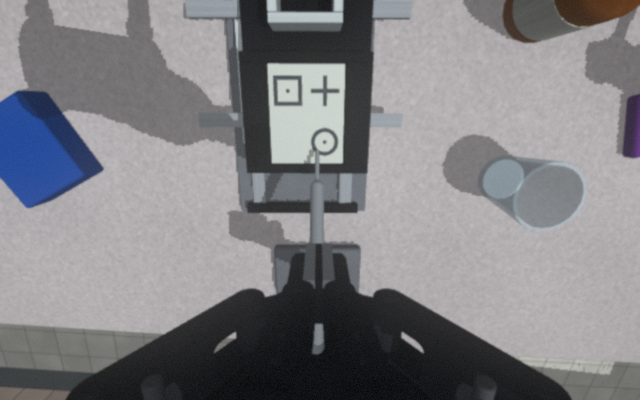

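Depths on block and carrier agree, so the block is flush. The tip is near (317,151), the ring centre at (324,142) and the square at (288,91).

Run:
```python
from h import *
c,wh,a,o=block('w3',.060,(235,55,375,170)); print(c,wh,a); [print(*x) for x in o]
im=cv2.imread('pics/w3.png'); cv2.imwrite('pics/c3.png',cv2.resize(im[120:180,285:345],None,fx=10,fy=10,interpolation=cv2.INTER_CUBIC))
```

```text
[625.98431396  -1.1382637 ] (87.82426452636719, 67.86971282958984) 4.385878086090088
[287.2  90.3] [29, 30, 403] [605.4 -19.9]
[324.5  90.4] [28, 30, 215] [602.8  14. ]
[287.1  90.3] [3, 4, 9] [605.4 -20. ]
```

View pics/c3.png

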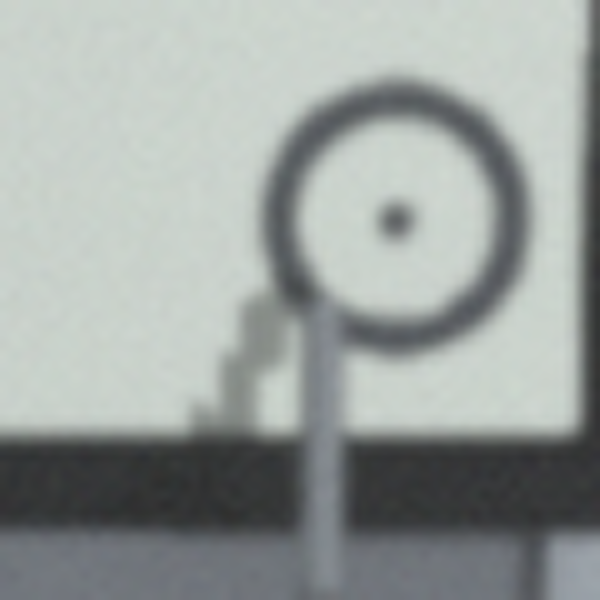

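Run:
```python
from h import *
f=np.load('w3.npz'); d=f['d']; m=optics.camera_model('wrist'); T=np.array(m['tool_from_camera']); R=Rn.from_quat(f['q']).as_matrix()
def pt(u,v):
    n=cv2.undistortPoints(np.array([[[u,v]]],float),np.array(m['K']),np.array([m['k1'],0,0,0.])).ravel()
    return f['p']+R@(T[:3,:3]@(np.array([*n,1])*d[v,u])+T[:3,3])
print('block z',np.mean([pt(u,v)[2] for u in range(295,315) for v in range(110,125)])*1000)
for v in range(146,182,2):
    q=[pt(u,v) for u in range(314,321)]; k=np.argmax([x[2] for x in q]); x=q[k]
    print(v,314+k,(x[:2]@ex*1000).round(1),(x[:2]@ey*1000).round(1),(x[2]*1000).round(1),[round(y[2]*1000,1) for y in q])
for n,p,z in (('tip edge',(316.75,149.25),.0675),('ring',(324.0,141.6),.06),('square',(287.1,90.3),.06)):
    w=wplane('w3',[p],z)[0]; print(n,w[:2]@ex*1000,w[:2]@ey*1000)
```

```text
block z 60.271662504399316
146 320 652.4 -36.8 59.8 [np.float64(59.6), np.float64(59.7), np.float64(59.2), np.float64(59.1), np.float64(59.1), np.float64(59.4), np.float64(59.8)]
148 314 615.7 -38.8 346.0 [np.float64(346.0), np.float64(59.8), np.float64(59.9), np.float64(59.7), np.float64(59.3), np.float64(59.1), np.float64(59.8)]
150 316 654.9 -40.6 68.9 [np.float64(59.8), np.float64(67.7), np.float64(68.9), np.float64(68.2), np.float64(67.4), np.float64(59.1), np.float64(58.9)]
152 317 656.6 -39.6 70.1 [np.float64(59.3), np.float64(68.8), np.float64(69.4), np.float64(70.1), np.float64(69.2), np.float64(68.4), np.float64(59.5)]
154 317 658.3 -39.6 71.1 [np.float64(60.2), np.float64(70.5), np.float64(70.1), np.float64(71.1), np.float64(70.5), np.float64(69.1), np.float64(59.6)]
156 317 659.8 -39.6 73.7 [np.float64(59.8), np.float64(71.6), np.float64(72.8), np.float64(73.7), np.float64(72.4), np.float64(70.0), np.float64(58.2)]
158 317 661.4 -39.6 75.0 [np.float64(59.8), np.float64(74.3), np.float64(72.7), np.float64(75.0), np.float64(72.9), np.float64(58.8), np.float64(58.9)]
160 316
[... 1097 characters left out ...]
3), np.float64(83.3), np.float64(84.5), np.float64(84.6), np.float64(83.5), np.float64(10.7), np.float64(12.1)]
176 316 675.9 -40.5 86.1 [np.float64(12.6), np.float64(83.8), np.float64(86.1), np.float64(85.6), np.float64(85.6), np.float64(11.3), np.float64(11.0)]
178 317 677.2 -39.6 88.2 [np.float64(10.4), np.float64(86.6), np.float64(86.7), np.float64(88.2), np.float64(85.9), np.float64(11.8), np.float64(11.0)]
180 314 615.7 -38.8 346.0 [np.float64(346.0), np.float64(91.2), np.float64(90.8), np.float64(91.0), np.float64(91.2), np.float64(10.9), np.float64(11.1)]
tip edge 654.4070778025387 -39.88206984921429
ring 648.1475703785333 -32.95002917331304
square 602.0047570505644 -66.8774425637292
```

```bash
cat >> h.py <<'E'
def W(bx,by,z): return P(bx*ex+by*ey,z)     # base-aligned axes (origin at world origin)
def look(name,bx=.6956,by=-.0399): 
    r.move_straight(W(bx,by,.23),Q,speed=.2); shot(name); print(name,r.read_state()['time_s'])
E
python3 - <<'E'
from h import *
cup0=np.array([.584,.0152])-.105*ex
X=cup0@ex+.012+.04798-.008; D1=-.02530; px=cup0+ex*(.012+.04798-.008); Y=(px-.010*ex+ey*(D1-.0085+.006))@ey
print('X,Y ends',X,Y)
X1=X+.00745; Y1=Y-.00695; cy=-.04995; cx=.51915
r.move_straight(W(cx,cy,.14),Q,speed=.2); r.move_straight(W(cx,cy,.076),speed=.1,max_force=15)
r.move_straight(W(X1-.002,cy,.076),speed=.04,max_force=30); r.move_straight(W(X1,cy,.076),speed=.01,max_force=30); r.hold(.1)
s=r.read_state()['eef_pos']; print('x',s[:2]@ex-X1)
r.move_straight(W(cx+.00745,cy,.076),speed=.06)
r.move_straight(W(cx+.00745,Y1+.002,.076),speed=.04,max_force=30); r.move_straight(W(cx+.00745,Y1,.076),speed=.01,max_force=30); r.hold(.1)
s=r.read_state()['eef_pos']; print('y',s[:2]@ey-Y1)
r.move_straight(W(cx+.00745,Y1+.006,.076),speed=.06); r.move_straight(W(cx+.00745,Y1+.006,.14),speed=.15)
look('w4')
im=cv2.imread('pics/w4.png')
c,wh,a,o=block('w4',.060,(235,55,390,185)); print(c,wh,a)
for x in o: w=x[2]; print(*x,'base',w@ex,w@ey)
cv2.imwrite('pics/c4.png',cv2.resize(im[120:180,285:345],None,fx=10,fy=10,interpolation=cv2.INTER_CUBIC))
E
```

```text
X,Y ends 0.5303988409910428 -0.05795785099552311
x -0.00031486986453543864
y 0.00016717726617743178
w4 21.7
[633.22320557  -6.08992386] (87.24105834960938, 67.97657012939453) 4.4726104736328125
[282.5  96.5] [29, 30, 381] [611.7 -24.9] base 607.9240146291814 -72.28618427568838
[319.5  97.5] [28, 30, 213] [609.9   9. ] base 608.7597110693636 -38.34871808476796
[282.7  97.1] [4, 3, 9] [612.3 -24.7] base 608.537723701038 -72.13334064605024
```

View pics/c4.png

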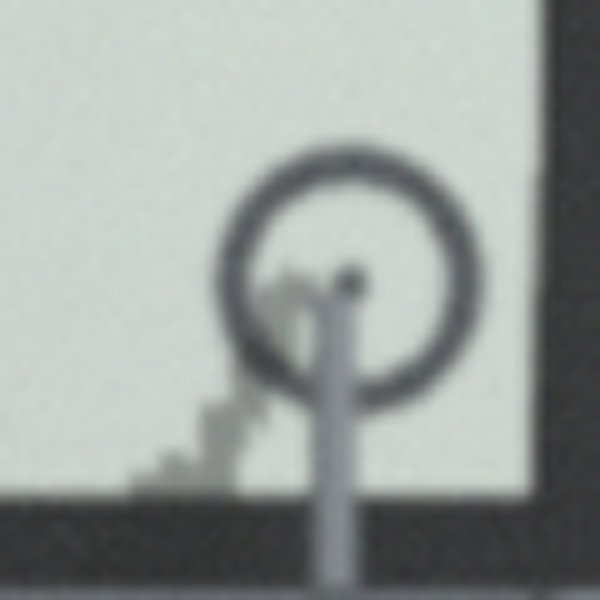

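Run:
```python
from h import *
for n,p,z in (('tip edge',(318.15,148.85),.0675),('ring',(319.55,147.55),.06)):
    w=wplane('w4',[p],z)[0]; print(n,w[:2]@ex*1000,w[:2]@ey*1000)
tip=wplane('w4',[(318.15,148.85)],.0675)[0][:2]+.0013*ex; ring=wplane('w4',[(319.55,147.55)],.06)[0][:2]
dx,dy=(tip-ring)@ex,(tip-ring)@ey; print('need',dx,dy)
X1=.530399+.00745; Y1=-.057958-.00695; cx=ring@ex-.129; cy=ring@ey-.017; print(cx,cy)
X2=X1+dx; Y2=Y1+dy; print(X2,Y2)
r.move_straight(W(cx,cy,.14),Q,speed=.2); r.move_straight(W(cx,cy,.076),speed=.1,max_force=15)
r.move_straight(W(X2-.004,cy,.076),speed=.04,max_force=30); r.move_straight(W(X2,cy,.076),speed=.01,max_force=30); r.hold(.1)
s=r.read_state()['eef_pos']; print('x',s[:2]@ex-X2)
r.move_straight(W(cx,cy,.076),speed=.06)
r.move_straight(W(cx,Y2+.004,.076),speed=.04,max_force=30); r.move_straight(W(cx,Y2,.076),speed=.01,max_force=30); r.hold(.1)
s=r.read_state()['eef_pos']; print('y',s[:2]@ey-Y2)
r.move_straight(W(cx,Y2+.006,.076),speed=.06); r.move_straight(W(cx,Y2+.006,.14),speed=.15)
look('w5')
c,wh,a,o=block('w5',.060,(235,55,390,185)); print(c,wh,a)
for x in o: w=x[2]; print(*x,'base',w@ex,w@ey)
g=cv2.imread('pics/w5.png',0); print(g[140:156,308:328])
```

```text
tip edge 654.6497722656627 -39.60223990553027
ring 654.434909679877 -38.24637824225828
need 0.0015148625857856536 -0.0013558616632719802
0.525434909679877 -0.05524637824225828
0.5393638625857856 -0.06626386166327199
x -0.0002455414613086182
y 0.00018352292631769462
w5 28.0083
[634.59759521  -7.3128624 ] (86.76174926757812, 67.9194564819336) 4.310523986816406
[281.2  98.5] [29, 29, 382] [613.5 -26. ] base 609.6332403892503 -73.5225286052006
[318.4  99.1] [28, 29, 202] [611.4   8.1] base 610.1853590209455 -39.36238860231808
[281.3  99.1] [4, 3, 9] [614.  -25.9] base 610.1394920096993 -73.46162460867575
[[172 136 104  92  94 108 124 142 159 174 177 176 170 154 130 110  97  92
  104 131]
 [139 102  91 103 120 150 174 188 195 201 205 202 199 193 177 155 129 103
   95 103]
 [108  92  98 126 163 189 200 208 209 206 208 210 208 205 201 190 171 141
  108  92]
 [ 96  99 123 163 193 203 210 209 209 207 210 209 211 210 209 205 199 178
  138 104]
 [ 91 113 157 190 204 209 209 210 209 208 209 209 211 210 210 211 207 198
  169 120]
 [ 98 133 182 202 207 209 209 209 207 208 208 206 207 209 208 209 2
[... 168 characters left out ...]
 209 208
  205 183]
 [133 183 195 177 164 150 146 146 149 158 156 163 185 205 208 208 212 208
  208 192]
 [140 187 190 159 146 142 142 137 132 130 132 144 172 201 207 208 210 209
  209 192]
 [138 186 183 154 143 143 143 144 132 127 136 148 171 201 208 209 209 210
  205 191]
 [126 167 164 146 138 144 154 165 145 129 139 147 173 200 209 207 208 211
  206 186]
 [115 143 145 140 141 143 161 180 152 132 139 148 171 200 209 209 209 209
  204 182]
 [103 125 136 139 142 144 163 178 157 134 138 147 170 201 206 210 208 208
  200 170]
 [ 89 101 121 135 140 141 162 180 154 131 139 148 171 201 209 209 208 204
  184 145]
 [ 77  83 105 129 138 143 165 179 154 133 139 150 171 202 207 207 205 190
  158 115]]
```

The ring is within about 0.5 mm of the tip, with its dot hidden under the tip. I'll let it stand, then slide on towards the square, stopping slightly short.

Run:
```python
from h import *
r.hold(1.3)
sx,sy=.61014,-.07346; tx,ty=.6558,-.03975; dx,dy=tx-sx,ty-sy
cx=sx+.022-.105; cy=sy+.017
X3=.539364+dx-.001; Y3=cy+dy+.0098-.002; print('X3,Y3',X3,Y3,cx,cy)
r.move_straight(W(cx,cy,.14),Q,speed=.2); r.move_straight(W(cx,cy,.076),speed=.1,max_force=15)
print(r.move_straight(W(X3-.006,cy,.076),speed=.05,max_force=30)); r.move_straight(W(X3,cy,.076),speed=.01,max_force=30); r.hold(.1)
cx+=dx-.001; r.move_straight(W(cx,cy,.076),speed=.06)
print(r.move_straight(W(cx,Y3-.006,.076),speed=.05,max_force=30)); r.move_straight(W(cx,Y3,.076),speed=.01,max_force=30); r.hold(.1)
s=r.read_state()['eef_pos']; print('y',s[:2]@ey-Y3)
r.move_straight(W(cx,Y3-.006,.076),speed=.06); r.move_straight(W(cx,Y3-.006,.14),speed=.15)
look('w6')
c,wh,a,o=block('w6',.060,(220,90,420,260)); print(c,wh,a,c@ex,c@ey)
for x in o: w=x[2]; print(*x,'base',w@ex,w@ey)
```

```text
X3,Y3 0.584024 -0.01495 0.52714 -0.056459999999999996
False
False
y 3.79669017879173e-05
w6 37.0833
[676.35797119  28.692276  ] (87.14454650878906, 68.52918243408203) 4.459893703460693 676.5452453669393 -23.872219579653017
[351.5 148.9] [26, 27, 157] [653.9  43.7] base 655.3194111379815 -7.167243945139226
[350.  194.5] [25, 24, 203] [699.7  47.4] base 701.2684231316836 -7.03197827087959
[350.  194.5] [3, 2, 6] [699.7  47.3] base 701.2606642225364 -7.131676813139983
```

Run:
```python
from h import *
sx,sy=.6552,-.0411; dx,dy=.00055,.0014
cx=sx+.022-.105; cy=sy+.017
X4=.584024+dx; Y4=-.01495+dy
r.move_straight(W(cx,cy,.14),Q,speed=.2); r.move_straight(W(cx,cy,.076),speed=.1,max_force=15)
r.move_straight(W(X4-.006,cy,.076),speed=.05,max_force=30); r.move_straight(W(X4,cy,.076),speed=.01,max_force=30); r.hold(.1)
r.move_straight(W(cx,cy,.076),speed=.06)
r.move_straight(W(cx,Y4-.006,.076),speed=.05,max_force=30); r.move_straight(W(cx,Y4,.076),speed=.01,max_force=30); r.hold(.1)
r.move_straight(W(cx,Y4-.006,.076),speed=.06); r.move_straight(W(cx,Y4-.006,.14),speed=.15)
look('w7')
c,wh,a,o=block('w7',.060,(220,90,420,260)); print(c,wh,a,c@ex,c@ey)
for x in o: w=x[2]; print(*x,'base',w@ex,w@ey)
im=cv2.imread('pics/w7.png'); cv2.imwrite('pics/c7.png',cv2.resize(im[120:180,285:345],None,fx=10,fy=10,interpolation=cv2.INTER_CUBIC))
```

```text
w7 43.1667
[677.22216797  29.79600143] (87.37284088134766, 68.63436889648438) 4.3994059562683105 677.4924740098194 -22.838873654852602
[352.7 149.3] [27, 27, 162] [654.2  44.9] base 655.711613674528 -5.99413816545586
[351.1 194.5] [25, 24, 206] [699.6  48.4] base 701.2463136808942 -6.027233939128575
[351.  194.5] [3, 2, 6] [699.6  48.3] base 701.2385547717471 -6.126932481388967
```

View pics/c7.png

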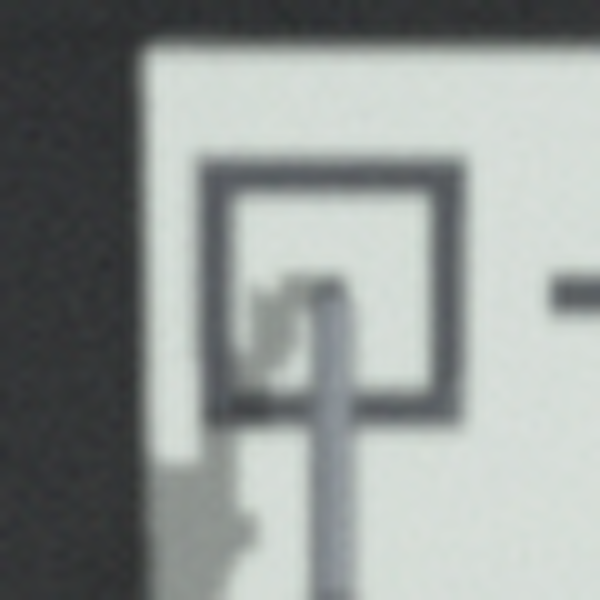

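The square outline spans crop x 200–465 and y 160–423, so its centre is at (332,291). The rod tip lies on that centre at (330,290), which agrees with the computed offset of about 0.5 mm. The arm is clear, so I'll hand in.

```bash
python3 -c "
from h import *
r.hold(.5); print(r.finish_job(), r.read_state()['time_s'])"
```

```text
the job is handed in; nothing more can be done
the job is handed in; nothing more can be done
```

The job is handed in: the block is pressed flush, the ring mark stood under the pointer tip for more than a second, and the square mark is now under it, each within about 0.5 mm as I measured it.

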